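# Set the punching tile off its back rail on two packers

### The arm

A 6-joint arm with a two-finger parallel gripper is mounted at the origin on the work surface. World frame = base frame: x ahead of the robot, y to its left, z up, the work surface at z = 0. Lengths are in mm, angles in rad, forces in N, time in s.
With the tool pointing down it reaches from about 275 to 1000 mm from the base axis. Payload 8.4 kg.
Tool frame: the origin (TCP) lies midway between the tips of the shut fingers; the grasp point (between the pads) lies 19 mm behind it; z points along the fingers, y is the line along which they close (so a half turn about z gives the same grasp; the last joint's range is limited). The gripper opens to 85 mm and grips with 20 to 120 N. Pads are 22 mm wide; open, the fingers measure 114 mm over their backs; the gripper's body (76 mm by 85 mm) begins 54 mm behind the grasp point. The pads swing forward as they close: fully open they stand 13 mm farther back than shut.
Start: joints at [-1.149, 0.353, 1.633, -0, 1.155, -0.002], TCP at [257.016, -569.711, 231.281] pointing down, gripper open.
Joint ranges: [-2.63, 2.63], [-0.92, 2.1], [0.06, 2.66], [-1.3, 4.44], [0, 2.69], [-3.02, 3.02]. Speed limits (rad/s): [2.22, 2.22, 2.79, 3.14, 3.14, 3.14].

### API

Orientations are given as [roll, pitch, yaw] about the fixed x, y, z axes, in that order (R = Rz(yaw) Ry(pitch) Rx(roll)).
In Python, from rig import * gives the robot as it stands.
- The arm moves only by the shell command python3 -m jog 'ROWS' [FORCE]. ROWS is JSON, a list of rows, each an object of numbers: "x", "y", "z": the shift along the tool's x, y, z in cm; "spin": the turn about the tool's z in rad; "grip": the closure, from 0 (fully open) to 1 (shut). In form: [{"x": .., "y": .., "z": .., "spin": .., "grip": ..}, ...]. A call has 1 to 20 rows; each row shifts and turns the commanded pose from where the row before left it, along the tool's axes as they then stand; what a row does not reach is not made up. A row lasts 1/12 s, in which the tool goes at most 41.7 mm and 7.16 degrees, less where a joint would pass 70% of its speed; a pose out of reach is approached as far as the arm can. A call with a gripper value outside its range is refused whole. The fingers move at their own pace and stop on an object; FORCE is the grip in N (left out, the last holds). Time passes only in rows, so rows that do not move let the fingers close. It gives the time, the measured TCP pose, the force, the opening and the grip force at its end, in the units of the state.
- sense(): the state, without advancing time (a new reading comes with each control period).
- grab_frame(name): name is "scene" or "top" or "wrist"; returns a dict with "pixels" (420x560x3 uint8, blue, green, red), "camera_matrix" (3x3 intrinsics, pixels), "rvec" (rotation vector, rad) and "tvec" (3), from world to camera coordinates, as OpenCV has them; the wrist camera has in their place "T_tool_cam" (4x4, takes a point from camera to tool coordinates, whose origin is the TCP and whose axes are the flange's). Camera axes: x right, y down, z forward; pixel columns grow to the right and rows downward; lengths in mm; the calibration is good to about 2 mm. A picture is of the moment at which its call begins: read the wrist's pose just before it. There is no depth.
- sign_off(): hands the job in; it is judged then, once.
The state is a dict: "clock": time; "qpos": joint angles; "qvel": joint speeds; "joint_efforts": joint torques, N m; "eef_pos": TCP position; "tcp_rot": TCP orientation; "contact_force": force on the tool from outside, world axes, zero at the start; "wrist_torque": the same for the moment, N m; "opening": opening from 0.0 (shut) to 1.0 (fully open); "grasp_force": force on a finger pad.
Only numpy, scipy, OpenCV 4.12 (cv2) and the standard library are available. Lean on these libraries where they do the work, as an engineer would, in place of code of your own. Each camera call takes 0.05 s, during which the arm holds its last target. There are 200 camera calls.

### The job

The dark stone punching tile has to sit one packer's thickness off the back rail of its board, and only one of its two wooden packers is in place. Without shoving the tile, slide the spare packer upright, its narrow way across the gap, into the gap between tile and rail at the end marked with blue tape, the one end where the gap is wide enough for it, and let go of it. Then push the tile back until its rear edge is flush against both packers, and finish while still holding it firmly pressed there so that it can be fixed; leave everything else on the bench as it is.

Things in the scene. Friction and masses are not known exactly. Their poses are not given: they have to be found in the camera images.
- board: Punching board, fixed to the bench: plywood base 200 mm (its x) by 240 mm (its y), 18 mm thick, lying on a 3 mm felt mat; along its far (+x) edge a wooden back rail 240 mm long, 22 mm thick, standing 20 mm above the base. Origin: centre of the underside; z up. The rail's inner face, looking to -x, is at board x = +75 mm, the base's upper face at z = +18 mm, the rail's top at z = +38 mm.
- tile: Dark stone tile, 100 mm (x) by 150 mm (y) by 15 mm thick, about 0.6 kg, loose on the board's upper face and a little askew, its rear edge (tile x = +50 mm) 24 to 40 mm off the rail. Origin: centre of the underside; z up. Polished and rather slippery: it slides on the board when pushed with about 2 to 5 N, and turns as it slides if pushed off its middle. When set, its origin is at board x = +5 mm.
- packer: The spare packer: pale wooden block 20 mm (its x, the thickness that goes across the gap) by 40 mm (its y) by 60 mm tall, about 35 g, standing loose on the mat to the left or right of the board. Origin: centre of the underside; z up. Standing in the gap it reaches 40 mm above the rail's top and 45 mm above the tile.
- set_packer: The packer already in place: same block, loose, standing on the board against the rail at board y = +50 or -50 mm. Origin: centre of the underside; axes as for the spare packer. It is to stay standing there.
- tape: Blue tape, 40 mm wide along the rail, on the rail and on the base in front of it, fixed; it marks the place of the missing packer at board y = +50 or -50 mm, the opposite end from the packer in place. Origin: where the centre of the packer's underside belongs, on the base's upper face, 10.5 mm before the rail's inner face; axes as the board's (x towards the rail).
- wedge: Bystander, to be left alone: small hardwood wedge, 90 x 28 x 18 mm, lying flat. Origin: centre of its underside.
- tag: Bystander, to be left alone: pale wooden key tag with a black strap and brass ring, 130 x 42 x 12 mm, lying flat. Origin: centre of its underside.
- setter_a: Bystander, to be left alone: upright steel rivet setter, foot 42 mm across, 115 mm tall. Origin: centre of its underside.
- setter_b: Bystander, to be left alone: upright steel rivet setter, foot 38 mm across, 100 mm tall. Origin: centre of its underside.
- mallet: Bystander, to be left alone: wooden mallet lying down, head 52 mm thick and 105 mm long, handle 190 mm. Origin: under the middle of its head.
- spool: Bystander, to be left alone: cardboard thread spool, 68 mm across, 68 mm tall. Origin: centre of its underside.
- rivets: Bystander, to be left alone: small lidded jar, 52 mm across, 62 mm tall. Origin: centre of its underside.

How it is judged (in metres and radians):
On the way:
1. the spare packer stands upright on the board in the gap at the taped end, its thickness across the gap, and the tile has not been shoved (moved less than 8 mm) (x of packer in the frame of tape between -0.03 and 0.004 m and y of packer in the frame of tape between -0.014 and 0.014 m and z of packer in the frame of tape between -0.004 and 0.004 m and angle between packer's own z axis and vertical below 0.1 rad and angle between the x axis of packer and the x axis of tape, either way round below 0.15 rad and distance of tile from where it was at the start of the episode below 0.008 m), for 0.2 s.
At the end, for the whole second after the job is handed in: Robot presses the tile (over 3 N) against the packers (over 0.8 N); tile flat, square to the rail within 0.012 rad, 20 mm off it within 1.7 mm, within 30 mm of mid-rail. Spare packer upright, by the rail (4 mm), on the tape (14 mm), let go; other packer upright where it was (12 mm) (x of packer in the frame of tape between -0.004 and 0.004 m and y of packer in the frame of tape between -0.014 and 0.014 m and z of packer in the frame of tape between -0.004 and 0.004 m and angle between each of packer, set_packer's own z axis and vertical below 0.1 rad and angle between the x axis of packer and the x axis of tape, either way round below 0.15 rad and x of tile in the frame of board between 0.0033 and 0.0067 m and y of tile in the frame of board between -0.03 and 0.03 m and z of tile in the frame of board between 0.016 and 0.02 m and angle between the x axis of tile and the x axis of board, either way round below 0.012 rad and (contact force between tile and packer above 0.8 N or contact force between tile and set_packer above 0.8 N) and contact force between any of the fingers, the arm and tile above 3 N and contact force between the fingers and packer below 0.5 N and linear speed of tile below 0.01 m/s and distance of set_packer from where it was at the start of the episode below 0.012 m); the arm keeps its last pose, push and grip.
It fails at once if the packer already in place is toppled or dragged from its place (tilted over 0.3 rad or moved over 20 mm) (angle between set_packer's own z axis and vertical above 0.3 rad or distance of set_packer from where it was at the start of the episode above 0.02 m).
It fails at once if the tile is lifted off the board (raised over 12 mm) (z of tile in the frame of board above 0.03 m).
It fails at once if another thing on the bench is pushed away or knocked over (moved over 30 mm) (distance of any of wedge, tag, setter_a, setter_b, mallet, spool, rivets from where it was at the start of the episode above 0.03 m).
It also fails if it takes over 54 s, if anything falls off the work surface, if the arm or the gripper's body presses on something with over 40 N, if the wrist force passes 120 N, or if a joint passes its speed limit or range.

## Working session

There is one attempt and no reset: what is moved stays moved. The work goes in short steps, Python scripts to look and compute and a shell command to move; the robot and the scene stay as the last step left them, time stands still between calls to the robot, and variables do not carry over. Pictures are saved under pics/ and viewed, at most 10 in all, crops included, and the job is handed in when it is done.

```bash
mkdir -p pics
python3 - <<'E'
from rig import *
import cv2,pickle
s=sense();print(s)
d={}
for n in("scene","top","wrist"):
    d[n]=grab_frame(n);cv2.imwrite(f"pics/{n}0.png",d[n]["pixels"])
    print({k:v for k,v in d[n].items() if k!="pixels"})
pickle.dump(d,open("d0.pkl","wb"))
E
```

```text
{'clock': 0.0, 'qpos': array([-1.14939661e+00,  3.53658867e-01,  1.63415675e+00,  1.67732370e-06,
        1.15516902e+00, -2.38398529e-03]), 'qvel': array([ 1.17182022e-03,  1.00942298e-03, -6.37663657e-05, -4.29804254e-04,
        3.29236920e-04,  7.71535155e-04]), 'joint_efforts': array([-1.41817949e-03, -6.05264139e+01, -3.42062867e+01,  4.52296274e-05,
        9.60450416e-03, -1.91656738e-06]), 'eef_pos': array([ 256.82111301, -569.27012547,  230.54529963]), 'tcp_rot': array([-3.14020068e+00, -4.85202868e-06,  4.23783021e-01]), 'contact_force': array([ 0.51210275, -0.21438556, -0.0370285 ]), 'wrist_torque': array([-0.03849467, -0.01229039, -0.02883725]), 'grasp_force': 0.0, 'opening': 1.0027948077761264}
{'camera_matrix': array([[400.81222215,   0.        , 284.76425914],
       [  0.        , 400.81222215, 205.22556887],
       [  0.        ,   0.        ,   1.        ]]), 'rvec': array([ 2.11431025,  1.02185593, -0.45242189]), 'tvec': array([-312.24591512, -217.59012161, 1397.09117334])}
{'camera_matrix': array([[520.56165293,   0.        , 280.6767393 ],
       [  0.        , 520.56165293, 205.00923744],
       [  0.        ,   0.        ,   1.        ]]), 'rvec': array([ 2.15440149, -2.21977052,  0.07081974]), 'tvec': array([  13.070015  ,  492.83129694, 1375.84655671])}
{'camera_matrix': array([[361.3638074 ,   0.        , 281.66654984],
       [  0.        , 361.3638074 , 204.00080051],
       [  0.        ,   0.        ,   1.        ]]), 'T_tool_cam': array([[-1.34055716e-03, -9.62265110e-01, -2.72110385e-01,
         6.87792561e+01],
       [ 9.99999100e-01, -1.27330825e-03, -4.23709849e-04,
        -9.98123801e-02],
       [ 6.12408053e-05, -2.72110708e-01,  9.62265950e-01,
        -1.43111803e+02],
       [ 0.00000000e+00,  0.00000000e+00,  0.00000000e+00,
         1.00000000e+00]])}
```

View pics/top0.png

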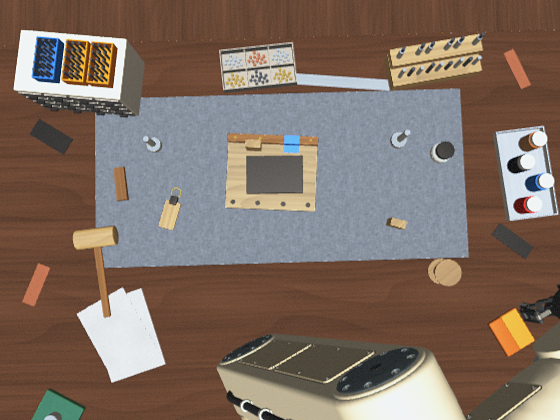

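View pics/scene0.png

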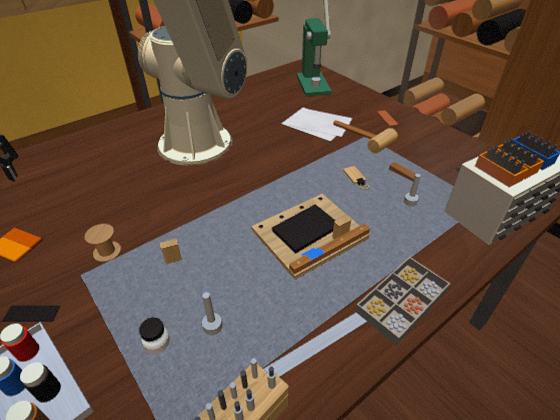

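The top view shows the board around (272,172), with the tape at (291,143) on its right end and the set packer at (253,144). The spare packer is at (397,223). In the scene view it stands at (171,251).

```bash
cat > h.py <<'E'
import numpy as np,cv2
from scipy.spatial.transform import Rotation as Ro
def pose(f,s=None):
    "camera->world R, centre"
    if "rvec" in f:
        R=cv2.Rodrigues(np.array(f["rvec"]))[0];return R.T,-R.T@np.array(f["tvec"])
    T=f["T_tool_cam"];R=Ro.from_euler("xyz",s["tcp_rot"]).as_matrix()
    return R@T[:3,:3],R@T[:3,3]+s["eef_pos"]
def cast(f,px,z,s=None):
    R,c=pose(f,s);p=np.c_[np.atleast_2d(px).astype(float),np.ones(len(np.atleast_2d(px)))]
    d=(R@np.linalg.inv(f["camera_matrix"])@p.T).T
    return c+d*((z-c[2])/d[:,2])[:,None]
def rects(f,mask,z,s=None,amin=30):
    for c in cv2.findContours(mask.astype(np.uint8)*255,cv2.RETR_EXTERNAL,cv2.CHAIN_APPROX_NONE)[0]:
        if cv2.contourArea(c)<amin: continue
        w=cast(f,c[:,0],z,s)[:,:2].astype(np.float32)
        (x,y),wh,a=cv2.minAreaRect(w)
        print("px",c[:,0].mean(0).round(),"xy",np.round([x,y],1),"size",np.round(wh,1),"ang",round(a,1))
E
python3 - <<'E'
import pickle;from h import *
d=pickle.load(open("d0.pkl","rb"));f=d["top"];p=f["pixels"]
h=cv2.cvtColor(p,cv2.COLOR_BGR2HSV)
roi=np.zeros(h.shape[:2],bool);roi[125:260,110:460]=1
H,S,V=h[...,0],h[...,1],h[...,2]
print("tape");rects(f,roi&(H>95)&(H<125)&(S>140),30)
print("wood");rects(f,roi&(H>5)&(H<30)&(S>60)&(V>90),63,amin=60)
print("board");m=roi&(H>5)&(H<30)&(S>60)&(V>90);m[:,:200]=0;m[:,340:]=0;rects(f,m,21,amin=60)
r2=np.zeros_like(roi);r2[150:200,240:310]=1
print("tile");rects(f,r2&(V<90),36)
a=cv2.resize(p[125:220,215:330],None,fx=5,fy=5,interpolation=cv2.INTER_CUBIC);
b=cv2.resize(p[205:240,380:415],None,fx=5,fy=5,interpolation=cv2.INTER_CUBIC);b=cv2.copyMakeBorder(b,0,475-175,0,0,0)
cv2.imwrite("pics/c1.png",np.hstack([a,b]))
E
```

```text
tape
px [291. 143.] xy [655.7 -34.1] size [37.4 40.4] ang 88.3
wood
px [113. 235.] xy [424.3 431.1] size [18. 49.] ang 89.5
px [397. 223.] xy [ 434.  -300.2] size [42.7 22.7] ang 72.3
px [169. 214.] xy [474.3 286.8] size [40.9 72. ] ang 73.5
px [120. 183.] xy [558.5 413.3] size [86.5 27.6] ang 6.0
px [273. 170.] xy [577.4  20.9] size [233.1 195. ] ang 85.8
board
px [273. 170.] xy [582.9  21.6] size [240.4 201.1] ang 85.8
tile
```

View pics/c1.png

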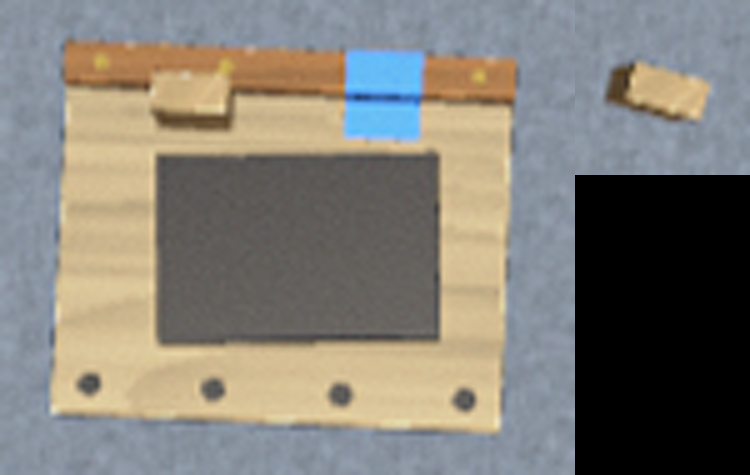

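The crop shows the tile face spanning (157–440, 152–342), the tape at (383,95) and the set packer at (192,97). The spare packer's top is at about (672,90), turned slightly. I'll go above the spare packer for a close look.

```bash
python3 -m jog '[{"spin":0.122},{"spin":0.122},{"spin":0.122},{"spin":0.122},{"spin":0.122},{"spin":0.122},{"x":0.87,"y":-3.11,"z":-0.8},{"x":0.87,"y":-3.11,"z":-0.8},{"x":0.87,"y":-3.11,"z":0},{"x":0.87,"y":-3.11,"z":1.2},{"x":0.87,"y":-3.11,"z":1.2},{"x":0.87,"y":-3.11,"z":1.2},{"x":0.87,"y":-3.11,"z":1.2},{"x":0.87,"y":-3.11,"z":1.2},{"x":0.87,"y":-3.11,"z":1.2},{"x":0.87,"y":-3.11,"z":1.2},{},{}]'
cat > look.py <<'E'
import sys,pickle
from rig import *;from h import *
s=sense();f=grab_frame("wrist");pickle.dump((f,s),open(sys.argv[1]+".pkl","wb"));cv2.imwrite(f"pics/{sys.argv[1]}.png",f["pixels"])
h=cv2.cvtColor(f["pixels"],cv2.COLOR_BGR2HSV);H,S,V=cv2.split(h)
print(s["eef_pos"],s["tcp_rot"],s["contact_force"],s["opening"])
E
python3 look.py w1
python3 - <<'E'
import pickle;from h import *
f,s=pickle.load(open("w1.pkl","rb"));h=cv2.cvtColor(f["pixels"],cv2.COLOR_BGR2HSV);H,S,V=cv2.split(h)
m=(H>5)&(H<30)&(S>60)&(V>60);rects(f,m,63,s,300);rects(f,m&(V>150),63,s,300)
d=pickle.load(open("d0.pkl","rb"));f=d["top"];h=cv2.cvtColor(f["pixels"],cv2.COLOR_BGR2HSV);H,S,V=cv2.split(h)
r2=np.zeros(H.shape,bool);r2[150:200,240:310]=1
print("tile",V[175,275],S[175,275]);rects(f,r2&(V<115)&(S<70),36)
E
```

```text
[ 256.86442437 -569.36219075  230.73064835] [-3.14048839e+00 -2.00588621e-06  4.23780296e-01] [ 0.71535859  0.07744907 -0.05849215] 1.0030678830900603
px [495. 413.] xy [ 125.2 -880.8] size [22.5 42.2] ang 24.3
px [ 68. 413.] xy [ -64.4 -460.3] size [22.5 43.3] ang 24.3
px [281. 188.] xy [ 218.5 -575. ] size [363.2 538.8] ang 24.2
px [207. 354.] xy [  52.5 -577.4] size [107.1  59.8] ang 87.2
px [ 34. 313.] xy [  37.2 -408. ] size [36.7 77.8] ang 12.7
px [ 44. 287.] xy [  73.7 -411.6] size [ 35.7 100.8] ang 10.9
px [510. 269.] xy [ 276.3 -803.7] size [133.9  49.3] ang 0.4
px [521. 199.] xy [ 334.7 -767.3] size [95.4 13.7] ang 0.2
px [313.  86.] xy [ 342.2 -561.4] size [ 11.8 111.9] ang 0.6
px [310.  60.] xy [ 358.4 -547.8] size [ 5.6 80.9] ang 0.4
px [427.  67.] xy [ 403.8 -632.4] size [ 79.1 250.5] ang 0.3
px [214. 201.] xy [ 213.6 -541.8] size [260.4 452. ] ang 2.7
tile 96 21
px [274. 174.] xy [573.2  13.5] size [148.4  98.5] ang 88.3schema error: expected keys x, y, z, spin, grip
```

View pics/w1.png

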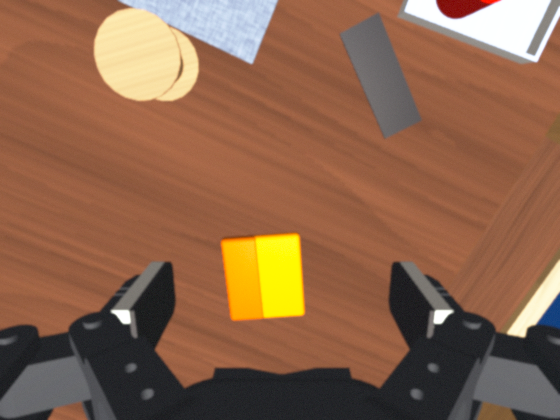

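The arm didn't move because every row needs all five keys. This picture is still the start pose, with the spool at (140,55) and the fingers at (150,300) and (415,300).

```bash
python3 -m jog '[{"x":0,"y":0,"z":0,"spin":0.122,"grip":0},{"x":0,"y":0,"z":0,"spin":0.122,"grip":0},{"x":0,"y":0,"z":0,"spin":0.122,"grip":0},{"x":0,"y":0,"z":0,"spin":0.122,"grip":0},{"x":0,"y":0,"z":0,"spin":0.122,"grip":0},{"x":0,"y":0,"z":0,"spin":0.122,"grip":0},{"x":0.87,"y":-3.11,"z":0,"spin":0,"grip":0},{"x":0.87,"y":-3.11,"z":0,"spin":0,"grip":0},{"x":0.87,"y":-3.11,"z":0,"spin":0,"grip":0},{"x":0.87,"y":-3.11,"z":1.2,"spin":0,"grip":0},{"x":0.87,"y":-3.11,"z":1.2,"spin":0,"grip":0},{"x":0.87,"y":-3.11,"z":1.2,"spin":0,"grip":0},{"x":0.87,"y":-3.11,"z":1.2,"spin":0,"grip":0},{"x":0.87,"y":-3.11,"z":1.2,"spin":0,"grip":0},{"x":0.87,"y":-3.11,"z":1.2,"spin":0,"grip":0},{"x":0.87,"y":-3.11,"z":1.2,"spin":0,"grip":0},{"x":0,"y":0,"z":0,"spin":0,"grip":0},{"x":0,"y":0,"z":0,"spin":0,"grip":0}]'
python3 look.py w2
python3 - <<'E'
import pickle;from h import *
f,s=pickle.load(open("w2.pkl","rb"));h=cv2.cvtColor(f["pixels"],cv2.COLOR_BGR2HSV);H,S,V=cv2.split(h)
m=(H>5)&(H<30)&(S>60)&(V>60);rects(f,m,63,s,300);rects(f,m&(V>150),63,s,300)
E
```

```text
clock: 1.7
eef_pos: [434.5, -298.2, 146.6]
tcp_rot: [-3.141, 0.002, -0.305]
contact_force: [-0.5, -0.5, 0.0]
opening: 1.0
grasp_force: 0.0
[ 434.53778893 -298.227897    146.57603725] [-3.14115990e+00  1.57515554e-03 -3.05175641e-01] [-0.46872594 -0.4591216   0.02708565] 0.9999756084015129
px [495. 413.] xy [ 228.9 -409. ] size [30.6 16.4] ang 72.4
px [ 69. 413.] xy [330.2 -88.9] size [30.8 16.4] ang 72.4
px [291. 336.] xy [ 325.8 -266.4] size [179.6  94.3] ang 89.7
px [288. 200.] xy [ 440.6 -304.3] size [39.4 29.6] ang 72.4
px [  7. 196.] xy [ 496.1 -135.1] size [16.8 47.7] ang 60.4
px [526. 182.] xy [ 403.4 -425. ] size [ 97. 224.] ang 84.3
px [513. 311.] xy [ 313.  -433.9] size [58.5 37.9] ang 37.3
px [466. 266.] xy [ 358.1 -407. ] size [51.2 23.6] ang 67.1
px [288. 207.] xy [ 435.6 -302.8] size [39.4 19.1] ang 72.4
```

View pics/w2.png

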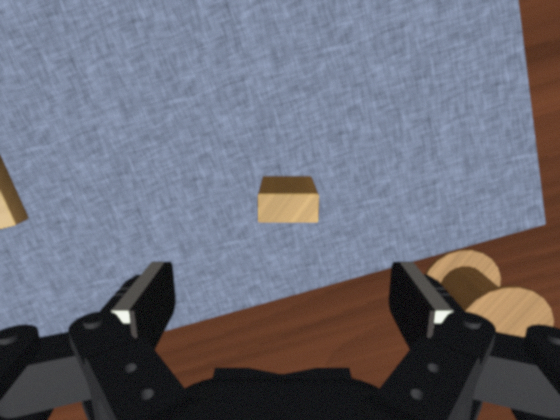

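The spare packer's top shows at (288,207), nearly centred and aligned. I'll go down and grip it across its 40 mm side.

```bash
python3 -m jog '[{"x":0.24,"y":0.41,"z":0,"spin":0,"grip":0},{"x":0,"y":0,"z":2,"spin":0,"grip":0},{"x":0,"y":0,"z":2,"spin":0,"grip":0},{"x":0,"y":0,"z":2,"spin":0,"grip":0},{"x":0,"y":0,"z":2,"spin":0,"grip":0},{"x":0,"y":0,"z":2,"spin":0,"grip":0},{"x":0,"y":0,"z":2,"spin":0,"grip":0},{"x":0,"y":0,"z":0,"spin":0,"grip":0},{"x":0,"y":0,"z":0,"spin":0,"grip":1},{"x":0,"y":0,"z":0,"spin":0,"grip":1},{"x":0,"y":0,"z":0,"spin":0,"grip":1},{"x":0,"y":0,"z":0,"spin":0,"grip":1},{"x":0,"y":0,"z":0,"spin":0,"grip":1},{"x":0,"y":0,"z":0,"spin":0,"grip":1},{"x":0,"y":0,"z":0,"spin":0,"grip":1},{"x":0,"y":0,"z":0,"spin":0,"grip":1}]' 30
```

```text
clock: 3.08
eef_pos: [436.1, -305.2, 28.7]
tcp_rot: [3.14, -0.002, -0.308]
contact_force: [-2.0, -1.3, 7.0]
opening: 0.464
grasp_force: 31.0
```

```bash
python3 -m jog '[{"x":0,"y":0,"z":-2,"spin":0,"grip":1},{"x":0,"y":0,"z":-3,"spin":0,"grip":1},{"x":0,"y":0,"z":-3,"spin":0,"grip":1},{"x":0,"y":0,"z":-3,"spin":0,"grip":1},{"x":0,"y":0,"z":0,"spin":-0.118,"grip":1},{"x":0,"y":0,"z":0,"spin":-0.117,"grip":1},{"x":1.87,"y":-2.84,"z":0,"spin":0,"grip":1},{"x":1.87,"y":-2.84,"z":0,"spin":0,"grip":1},{"x":1.87,"y":-2.84,"z":0,"spin":0,"grip":1},{"x":1.87,"y":-2.84,"z":0,"spin":0,"grip":1},{"x":1.87,"y":-2.84,"z":0,"spin":0,"grip":1},{"x":1.87,"y":-2.84,"z":0,"spin":0,"grip":1},{"x":1.87,"y":-2.84,"z":0,"spin":0,"grip":1},{"x":1.87,"y":-2.84,"z":0,"spin":0,"grip":1},{"x":1.87,"y":-2.84,"z":0,"spin":0,"grip":1},{"x":1.87,"y":-2.84,"z":0,"spin":0,"grip":1},{"x":0,"y":0,"z":0,"spin":0,"grip":1},{"x":0,"y":0,"z":0,"spin":0,"grip":1}]'
python3 look.py w3
```

```text
clock: 4.58
eef_pos: [643.3, -33.3, 137.6]
tcp_rot: [3.142, -0.001, -0.07]
contact_force: [-0.1, -0.5, -0.0]
opening: 0.466
grasp_force: 30.6
[643.29965882 -33.25931395 137.60508854] [ 3.14157313e+00 -6.72579613e-04 -7.03467639e-02] [-0.13896543 -0.52460799 -0.04570213] 0.4661565823774305
```

View pics/w3.png

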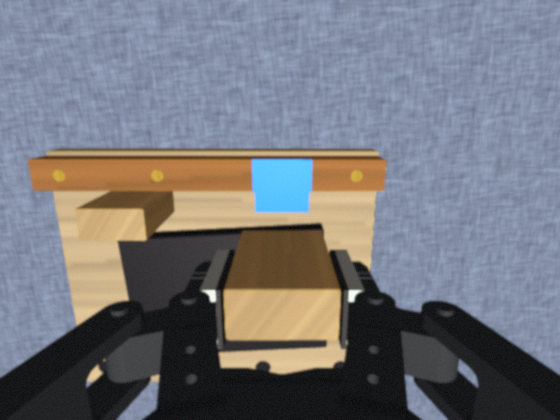

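The picture shows the tape at (283,185), with the rail's inner top edge at row 190. The tile's rear edge runs from (122,240) to (322,226). The held packer's bottom rear edge is at row 230, and its top is at (280,313).

Run:
```python
import pickle;from h import *
f,s=pickle.load(open("w3.pkl","rb"));h=cv2.cvtColor(f["pixels"],cv2.COLOR_BGR2HSV);H,S,V=cv2.split(h)
yaw=s["tcp_rot"][2];tx=np.array([np.cos(yaw),np.sin(yaw)]);ty=np.array([np.sin(yaw),-np.cos(yaw)])
t=(H>95)&(H<125)&(S>150)
def rel(n,px,z):
    w=cast(f,px,z,s)[:,:2]-s["eef_pos"][:2];print(n,np.c_[w@tx,w@ty].round(1).tolist())
g=cv2.cvtColor(f["pixels"],cv2.COLOR_BGR2GRAY).astype(int);P=f["pixels"]
rr=np.where(t[:,283])[0];print("tape rows",rr.min(),rr.max(),P[150:220:2,283].tolist()[15:25])
for r in(170,205): c=np.where(t[r])[0];print(r,c.min(),c.max())
print("S col 210 rows180-200",S[184:196,210],V[184:196,210],"col70",S[184:196,340],V[184:196,340])
print("pk col 284",V[222:240,284],V[280:300,284])
c=np.where(t[170])[0];rel("tape railtop",[[c.min()-.5,170],[c.max()+.5,170]],41)
c=np.where(t[205])[0];rel("tape base",[[c.min()-.5,205],[c.max()+.5,205],[283,rr.max()+.5]],21)
rel("rail inner top",[[60,190.5],[210,190.5],[370,190.5]],41)
rel("tile rear",[[122,240],[322,226]],36)
zb=s["eef_pos"][2]-25.7
rel("packer bottom rear",[[242,230],[325,230]],zb)
rel("packer top rear/front",[[228,291],[333,291],[225,340],[339,340]],zb+60)
```

```text
tape rows 159 210 [[254, 203, 95], [254, 198, 90], [254, 198, 92], [254, 199, 92], [254, 197, 92], [254, 198, 91], [254, 200, 89], [254, 198, 91], [254, 198, 89], [254, 195, 87]]
170 254 309
205 256 307
S col 210 rows180-200 [156 159 157 156 158 151 137 108  92  86  81  82] [172 172 175 175 177 179 188 198 205 211 213 214] col70 [160 157 160 159 160 157 144 115  90  87  85  80] [183 184 185 186 186 190 199 206 212 214 216 220]
pk col 284 [199 192 156  98  43  19  21  32  65  81  95  97  96  97  94  96  96  98] [ 96  97  97  98  96 100 100 108 128 162 192 207 212 210 210 207 207 207
 205 203]
tape railtop [[24.8, -19.0], [24.7, 18.6]]
tape base [[-5.4, -19.7], [-5.4, 19.2], [-9.7, 0.9]]
rail inner top [[10.8, -151.3], [10.7, -49.0], [10.5, 60.2]]
tile rear [[-27.3, -115.7], [-16.8, 28.8]]
packer bottom rear [[7.7, -19.8], [7.6, 21.4]]
packer top rear/front [[7.6, -18.1], [7.6, 17.1], [-11.5, -20.0], [-11.6, 19.9]]
```

```bash
python3 -m jog '[{"x":0.05,"y":0,"z":1.5,"spin":0,"grip":1},{"x":0,"y":0,"z":1.5,"spin":0,"grip":1},{"x":0,"y":0,"z":1.5,"spin":0,"grip":1},{"x":0,"y":0,"z":1.5,"spin":0,"grip":1},{"x":0,"y":0,"z":1,"spin":0,"grip":1},{"x":0,"y":0,"z":0.7,"spin":0,"grip":1},{"x":0,"y":0,"z":0.5,"spin":0,"grip":1},{"x":0,"y":0,"z":0.3,"spin":0,"grip":1},{"x":0,"y":0,"z":0,"spin":0,"grip":1},{"x":0,"y":0,"z":0,"spin":0,"grip":1},{"x":0,"y":0,"z":0,"spin":0,"grip":1}]'
```

```text
clock: 5.55
eef_pos: [643.5, -34.9, 52.9]
tcp_rot: [-3.142, -0.001, -0.073]
contact_force: [-1.4, -0.1, 0.2]
opening: 0.463
grasp_force: 30.6
```

```bash
python3 -m jog '[{"x":0,"y":0,"z":0.2,"spin":0,"grip":1},{"x":0,"y":0,"z":0.2,"spin":0,"grip":1},{"x":0,"y":0,"z":0.15,"spin":0,"grip":1},{"x":0,"y":0,"z":0.1,"spin":0,"grip":1},{"x":0,"y":0,"z":0,"spin":0,"grip":1},{"x":0,"y":0,"z":0,"spin":0,"grip":1}]'; python3 look.py w4
```

```text
clock: 6.05
eef_pos: [643.2, -34.8, 46.7]
tcp_rot: [-3.142, -0.0, -0.073]
contact_force: [-3.3, 0.9, 9.1]
opening: 0.466
grasp_force: 31.6
[643.19883104 -34.83252914  46.72607744] [-3.14156720e+00 -2.21392119e-04 -7.31567114e-02] [-3.28964751  0.87159018  9.07148148] 0.4657983478273239
```

View pics/w4.png

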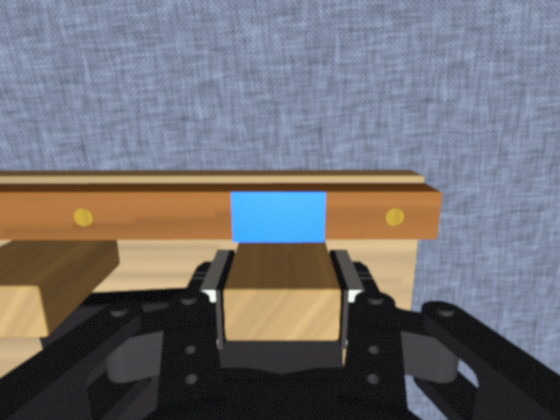

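The packer is seated in line with the tape at (279,215), and the force reads 9 N upward. I'll release it and lift clear.

```bash
python3 -m jog '[{"x":0,"y":0,"z":-0.07,"spin":0,"grip":1},{"x":0,"y":0,"z":0,"spin":0,"grip":0.45},{"x":0,"y":0,"z":0,"spin":0,"grip":0.35},{"x":0,"y":0,"z":0,"spin":0,"grip":0.25},{"x":0,"y":0,"z":0,"spin":0,"grip":0.2},{"x":0,"y":0,"z":0,"spin":0,"grip":0.2},{"x":0,"y":0,"z":-1,"spin":0,"grip":0.2},{"x":0,"y":0,"z":-2,"spin":0,"grip":0.2},{"x":0,"y":0,"z":-3,"spin":0,"grip":0.2},{"x":0,"y":0,"z":-3,"spin":0,"grip":0.2},{"x":0,"y":0,"z":-3,"spin":0,"grip":0.2},{"x":0,"y":0,"z":0,"spin":0,"grip":0.2}]'; python3 look.py w5
python3 - <<'E'
from rig import *;from h import *
f=grab_frame("top");p=f["pixels"];h=cv2.cvtColor(p,cv2.COLOR_BGR2HSV);H,S,V=cv2.split(h)
cv2.imwrite("pics/t5.png",p)
E
```

```text
clock: 7.1
eef_pos: [646.6, -35.1, 173.7]
tcp_rot: [-3.141, -0.01, -0.073]
contact_force: [0.8, -0.7, 1.5]
opening: 0.799
grasp_force: 0.0
[646.63056548 -35.08694998 173.69133952] [-3.14140598 -0.00965072 -0.07323403] [ 0.77553435 -0.71530965  1.5032931 ] 0.7992802952730761
```

View pics/w5.png

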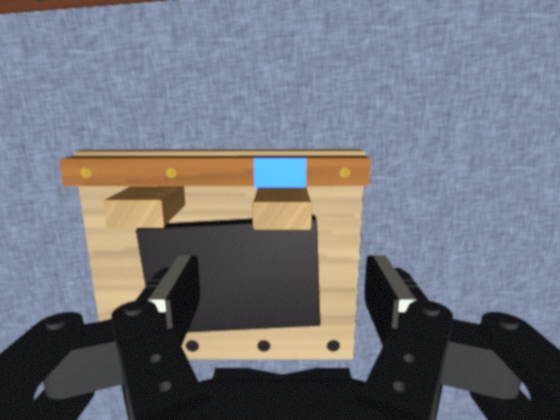

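Both packers stand against the rail, the spare one at (282,205) on the tape. The tile is at (230,275) and hasn't moved visibly. Next I'll measure the tile for the push.

```bash
cat > meas.py <<'E'
import pickle,sys;from h import *
f,s=pickle.load(open(sys.argv[1]+".pkl","rb"));h=cv2.cvtColor(f["pixels"],cv2.COLOR_BGR2HSV);H,S,V=cv2.split(h)
yaw=s["tcp_rot"][2];tx=np.array([np.cos(yaw),np.sin(yaw)]);ty=np.array([np.sin(yaw),-np.cos(yaw)])
def rel(n,px,z):
    w=cast(f,px,z,s)[:,:2]-s["eef_pos"][:2];print(n,np.c_[w@tx,w@ty].round(1).tolist())
rel("rail inner top",[[70,185.5],[360,185.5]],41)
rel("base left/right edge",[[82,195],[364,195]],21)
rel("tile corners rl rr fr",[[139,228],[316,217],[320,324]],36)
rel("tile front",[[200,331],[320,325]],36)
rel("spare top",[[253,203],[309,203],[253,228],[311,228]],81)
E
python3 meas.py w5
```

```text
rail inner top [[7.3, -165.6], [7.0, 61.1]]
base left/right edge [[-5.3, -168.8], [-5.6, 69.4]]
tile corners rl rr fr [[-29.6, -117.5], [-20.3, 27.8], [-119.7, 33.7]]
tile front [[-126.7, -73.2], [-120.7, 33.8]]
spare top [[3.7, -19.5], [3.6, 18.4], [-14.2, -19.9], [-14.2, 20.1]]
```

```bash
python3 -m jog '[{"x":-2.5,"y":-0.7,"z":0,"spin":0,"grip":0.4},{"x":-2.5,"y":-0.7,"z":0,"spin":0,"grip":0.4},{"x":-2.5,"y":-0.8,"z":0,"spin":0,"grip":0.4},{"x":-2.5,"y":-0.7,"z":0,"spin":0,"grip":0.4},{"x":-2.5,"y":-0.8,"z":0,"spin":0,"grip":0.4},{"x":-2.5,"y":-0.7,"z":0,"spin":0,"grip":0.4},{"x":0,"y":0,"z":2.5,"spin":0,"grip":0.4},{"x":0,"y":0,"z":2.5,"spin":0,"grip":0.4},{"x":0,"y":0,"z":2.5,"spin":0,"grip":0.4},{"x":0,"y":0,"z":2.5,"spin":0,"grip":0.4},{"x":0,"y":0,"z":1.5,"spin":0,"grip":0.4},{"x":0,"y":0,"z":0,"spin":0,"grip":0.4},{"x":0,"y":0,"z":0,"spin":0,"grip":0.4}]'; python3 look.py w6
```

```text
clock: 8.28
eef_pos: [495.2, 19.9, 50.3]
tcp_rot: [3.141, 0.004, -0.073]
contact_force: [-0.6, -0.3, 1.0]
opening: 0.599
grasp_force: 0.0
[495.22977928  19.94828785  50.34582801] [ 3.14118762  0.00362888 -0.07314785] [-0.5860978  -0.29347048  0.96145888] 0.5987909099325631
```

View pics/w6.png

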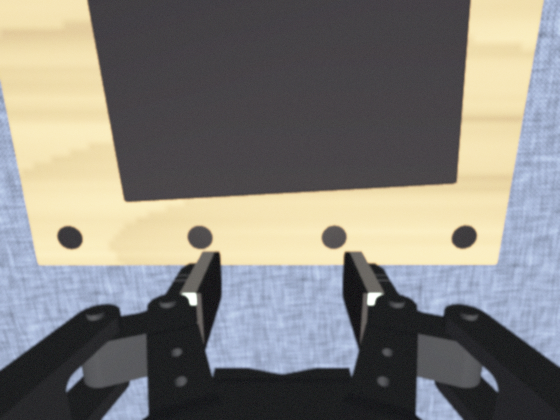

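The fingers are above the board in front of the tile. The tile's front edge runs from (127,200) to (457,183), and the fingers are centred on it. I'll lower and start the push.

```bash
python3 -m jog '[{"x":0,"y":0,"z":1,"spin":0,"grip":0.4},{"x":0,"y":0,"z":1,"spin":0,"grip":0.4},{"x":0,"y":0,"z":0.5,"spin":0,"grip":0.4},{"x":0,"y":0,"z":0,"spin":0,"grip":0.4},{"x":0,"y":0,"z":0,"spin":0,"grip":0.4}]'; python3 -m jog '[{"x":0.3,"y":0,"z":0,"spin":0,"grip":0.4},{"x":0.3,"y":0,"z":0,"spin":0,"grip":0.4},{"x":0.3,"y":0,"z":0,"spin":0,"grip":0.4},{"x":0.2,"y":0,"z":0,"spin":0,"grip":0.4},{"x":0.2,"y":0,"z":0,"spin":0,"grip":0.4},{"x":0.2,"y":0,"z":0,"spin":0,"grip":0.4},{"x":0.2,"y":0,"z":0,"spin":0,"grip":0.4},{"x":0,"y":0,"z":0,"spin":0,"grip":0.4}]'
```

```text
clock: 8.75
eef_pos: [496.4, 20.0, 26.2]
tcp_rot: [3.142, 0.001, -0.073]
contact_force: [0.3, 0.7, 0.5]
opening: 0.602
grasp_force: 0.0
clock: 9.42
eef_pos: [513.0, 18.8, 26.3]
tcp_rot: [3.142, 0.002, -0.073]
contact_force: [-2.4, 1.2, 1.6]
opening: 0.598
grasp_force: 1.4
```

```bash
python3 -m jog '[{"x":0.15,"y":0,"z":0,"spin":0,"grip":0.4},{"x":0.15,"y":0,"z":0,"spin":0,"grip":0.4},{"x":0.15,"y":0,"z":0,"spin":0,"grip":0.4},{"x":0.15,"y":0,"z":0,"spin":0,"grip":0.4},{"x":0.1,"y":0,"z":0,"spin":0,"grip":0.4},{"x":0.1,"y":0,"z":0,"spin":0,"grip":0.4},{"x":0,"y":0,"z":0,"spin":0,"grip":0.4}]';  python3 -m jog '[{"x":0.1,"y":0,"z":0,"spin":0,"grip":0.4},{"x":0.1,"y":0,"z":0,"spin":0,"grip":0.4},{"x":0,"y":0,"z":0,"spin":0,"grip":0.4}]'
```

```text
clock: 10.0
eef_pos: [522.0, 18.1, 26.5]
tcp_rot: [3.142, -0.0, -0.073]
contact_force: [-1.3, 0.2, -1.4]
opening: 0.598
grasp_force: 0.7
clock: 10.25
eef_pos: [523.7, 17.9, 26.5]
tcp_rot: [3.142, 0.0, -0.073]
contact_force: [-2.2, 0.3, -0.7]
opening: 0.6
grasp_force: 1.3
```

```bash
python3 -m jog '[{"x":0.1,"y":0,"z":0,"spin":0,"grip":0.4},{"x":0.1,"y":0,"z":0,"spin":0,"grip":0.4},{"x":0.1,"y":0,"z":0,"spin":0,"grip":0.4},{"x":0,"y":0,"z":0,"spin":0,"grip":0.4}]';  python3 -m jog '[{"x":0.1,"y":0,"z":0,"spin":0,"grip":0.4},{"x":0.1,"y":0,"z":0,"spin":0,"grip":0.4},{"x":0.1,"y":0,"z":0,"spin":0,"grip":0.4},{"x":0,"y":0,"z":0,"spin":0,"grip":0.4}]'; python3 look.py w7
```

```text
clock: 10.58
eef_pos: [526.1, 17.7, 26.4]
tcp_rot: [3.141, 0.001, -0.073]
contact_force: [-5.8, 0.6, 1.9]
opening: 0.596
grasp_force: 2.7
clock: 10.92
eef_pos: [526.2, 17.6, 26.0]
tcp_rot: [3.141, 0.007, -0.073]
contact_force: [-13.7, 1.5, 8.2]
opening: 0.601
grasp_force: 6.8
[526.22466955  17.60505733  26.02151704] [ 3.14109031  0.00673218 -0.07328789] [-13.65269139   1.51605611   8.1968697 ] 0.6013730530539303
```

View pics/w7.png

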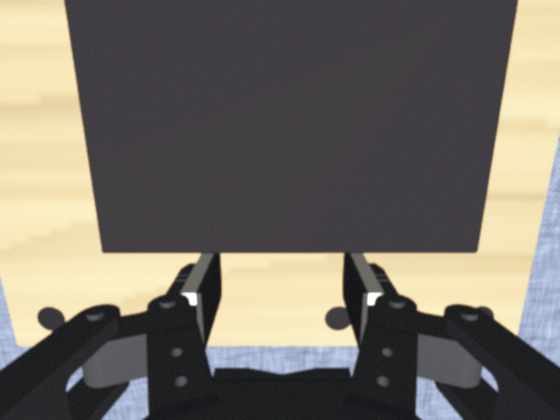

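The tile's front edge is level at row 252 from column 103 to 477, so it is square to the gripper. It stopped where I predicted, at 13.7 N. I'll let it settle and do a numeric check from the fixed cameras.

```bash
python3 -m jog '[{"x":0.05,"y":0,"z":0,"spin":0,"grip":0.4},{"x":0,"y":0,"z":0,"spin":0,"grip":0.4},{"x":0,"y":0,"z":0,"spin":0,"grip":0.4},{"x":0,"y":0,"z":0,"spin":0,"grip":0.4},{"x":0,"y":0,"z":0,"spin":0,"grip":0.4},{"x":0,"y":0,"z":0,"spin":0,"grip":0.4}]'; python3 look.py w8
python3 - <<'E'
import pickle;from rig import *;from h import *
f,s=pickle.load(open("w8.pkl","rb"));V=cv2.cvtColor(f["pixels"],cv2.COLOR_BGR2GRAY)
for c in(115,240,320,460):
    r=200+np.where(V[200:300,c]>110)[0][0]; w=cast(f,[c,r-.5],36,s)[0,:2]-s["eef_pos"][:2];y=-.0733
    print("front",c,r,round(w@[np.cos(y),np.sin(y)],1))
d=pickle.load(open("d0.pkl","rb"))
for n in("top","scene"):
    a=d[n]; 
    for g in(a,grab_frame(n)):
        h=cv2.cvtColor(g["pixels"],cv2.COLOR_BGR2HSV);H,S,V=cv2.split(h)
        if n=="top":
            roi=np.zeros(H.shape,bool);roi[130:200,240:310]=1
            print("tile");rects(g,roi&(V<115)&(S<70),36,amin=200)
            print("tape");rects(g,roi&(H>95)&(H<125)&(S>140),41,amin=20)
g=grab_frame("scene");cv2.imwrite("pics/s8.png",g["pixels"])
# project expected spare / set packer tops and test wood colour there
R,c=pose(g);y=-.0733;tx=np.array([np.cos(y),np.sin(y)]);ty=np.array([np.sin(y),-np.cos(y)])
rail=np.array([646.6,-35.1])+7.2*tx
for nm,o in(("spare",0),("set",-100)):
    for dx in(-30,-24,-19,-15,-10,-5,-1,4):
        P=np.r_[rail+dx*tx+o*ty,81.];q=R.T@(P-c);u=g["camera_matrix"]@(q/q[2])
        print(nm,dx,u[:2].round(),g["pixels"][int(u[1]+.5),int(u[0]+.5)])
E
```

```text
clock: 11.47
eef_pos: [526.2, 17.6, 26.0]
tcp_rot: [3.141, 0.007, -0.073]
contact_force: [-14.3, 1.8, 9.2]
opening: 0.601
grasp_force: 7.4
[526.20998555  17.60404452  25.95104197] [ 3.14103182  0.00746079 -0.07320594] [-14.33082182   1.7690126    9.22505372] 0.6009431501997838
front 115 253 11.3
front 240 252 11.6
front 320 252 11.6
front 460 252 11.5
tile
px [274. 174.] xy [573.2  13.5] size [148.4  98.5] ang 88.3
tape
px [291. 143.] xy [653.7 -33.9] size [37.1 40.1] ang 88.3
tile
tape
px [292. 138.] xy [669.  -35.7] size [35.3 12.4] ang 83.0
spare -30 [305. 232.] [36 38 41]
spare -24 [307. 233.] [30 27 29]
spare -19 [308. 234.] [ 66 102 128]
spare -15 [309. 235.] [113 160 192]
spare -10 [310. 237.] [101 149 183]
spare -5 [312. 238.] [101 148 181]
spare -1 [313. 239.] [ 81 131 161]
spare 4 [314. 240.] [40 71 98]
set -30 [337. 216.] [117 159 184]
set -24 [339. 217.] [107 146 172]
set -19 [340. 218.] [106 149 179]
set -15 [341. 219.] [108 153 189]
set -10 [343. 220.] [ 98 146 179]
set -5 [344. 221.] [100 147 180]
set -1 [345. 222.] [ 96 137 168]
set 4 [346. 224.] [39 69 99]
```

```bash
python3 -c "
from rig import *
print(sign_off())"
```

```text
the job is handed in; nothing more can be done
None
```

I set the spare packer on the tape, let go of it, pushed the tile square against the packers and handed the job in with the gripper still pressing at about 14 N. My last measurement put the tile 19.6 mm off the rail, and no verdict came back.

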